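Find the relay module with the reject dot and put it in the reject tray

ROBOT

A 6-joint arm with a two-finger parallel gripper is mounted at the origin on the work surface. World frame = base frame: x ahead of the robot, y to its left, z up, the work surface at z = 0. Lengths are in m, angles in rad, forces in N, time in s.
With the tool pointing down it reaches from about 0.325 to 0.875 m from the base axis. Payload 4.4 kg.
Tool frame: the origin (TCP) lies on the centre line of the jaws, within the pads' length; the fingertips stand 17 mm ahead of it and the grasp point (between the pads) lies 2 mm behind it (env.tips_ahead is the distance from the TCP to the fingertips, in m); z points along the fingers, y is the line along which they close (so a half turn about z gives the same grasp; the last joint's range is limited). The gripper opens to 85 mm and grips with 20 to 120 N. Pads are 22 mm wide; open, the fingers measure 114 mm over their backs; the gripper's body (76 mm by 85 mm) begins 54 mm behind the grasp point. The pads swing forward as they close: fully open they stand 13 mm farther back than shut.
Start: joints at [-1.442, 0.207, 1.542, -0, 1.393, -0.15], TCP at [0.158, -0.553, 0.248] pointing down, gripper open.
Joint ranges: [-2.73, 2.73], [-0.86, 2.22], [0.23, 2.46], [-1.11, 4.25], [0.08, 2.63], [-2.82, 2.82]. Speed limits (rad/s): [2.79, 2.79, 3.14, 3.14, 3.14, 3.14].

INTERFACE

Orientations are given as a unit quaternion [x, y, z, w].
In Python, from station import env, get_image, calibration gives the robot as it stands.
- The arm moves only by the shell command python3 -m pendant 'ROWS' [FORCE]. ROWS is JSON, a list of rows, each a list of 5 numbers: the opening, from 0 (shut) to 1 (fully open), then the shift along the tool's x, y, z in mm, then the turn about the tool's z in rad. In form: [[claw, x, y, z, turn], ...]. A call has 1 to 10 rows; each row shifts and turns the commanded pose from where the row before left it, along the tool's axes as they then stand; what a row does not reach is not made up. A row lasts 1/10 s, in which the tool goes at most 50 mm and 8.59 degrees, less where a joint would pass 70% of its speed; a pose out of reach is approached as far as the arm can. A call with a gripper value outside its range is refused whole. The fingers move at their own pace and stop on an object; FORCE is the grip in N (left out, the last holds). Time passes only in rows, so rows that do not move let the fingers close. It gives the time, the measured TCP pose, the force, the opening and the grip force at its end, in the units of the state.
- env.get_obs(): the state, without advancing time (a new reading comes with each control period).
- get_image(name): name is "scene" or "top" or "wrist"; returns the picture (384x512x3 uint8, red, green, blue); there is no depth.
- calibration(name): a dict with "fovy" (degrees; the focal length in pixels is half the picture's height over the tangent of half this angle, whatever the lens; pixels are square), "cx", "cy" (the principal point, pixels), "world_to_cam" (4x4, takes a point from world to camera coordinates). Camera axes: x right, y down, z forward; pixel columns grow to the right and rows downward; lengths in m; the calibration is good to about 2 mm. A picture is of the moment at which its call begins: read the wrist's pose just before it. calibration takes no time and is no camera call; for the wrist camera it gives the pose at the moment of the call.
- env.hand_in(): hands the job in; it is judged then, once.
The state is a dict: "time_s": time; "joints": joint angles; "joint_velocities": joint speeds; "tau": joint torques, N m; "tool_pos": TCP position; "eef_rot": TCP orientation; "ft_force": force on the tool from outside, world axes, zero at the start; "ft_torque": the same for the moment, N m; "gripper_width": opening from 0.0 (shut) to 1.0 (fully open); "finger_force": force on a finger pad.
Only numpy, scipy, OpenCV 4.12 (cv2) and the standard library are available. Lean on these libraries where they do the work, as an engineer would, in place of code of your own. Each camera call takes 0.05 s, during which the arm holds its last target. There are 200 camera calls.

TASK

One of the three black relay modules failed its test and was marked with a yellow dot on its underside. Turn the modules up to find the marked one and put it in the red reject tray, lying flat with its yellow dot facing up. Handle the modules gently without dropping them, put the good ones back on the bench within 10 cm of where they were (either way up) and do not disturb the other things.

Things in the scene. Friction and masses are not known exactly. Their poses are not given: they have to be found in the camera images.
- module_a: Look-alike black relay module, plain block 48 (own x) x 38 (y) x 28 mm (z), 0.11 kg. Origin: centre of the underside; z out of the top (flush green strips, grey plate). Starts flat, top up, x within 0.4 rad of world x. Underside plain black, but one of the three has a yellow dot, 25 mm, at its centre: names and places do not tell which, look. Stands steadily on its 38 x 28 mm end.
- module_b: Look-alike black relay module, plain block 48 (own x) x 38 (y) x 28 mm (z), 0.11 kg. Origin: centre of the underside; z out of the top (flush green strips, grey plate). Starts flat, top up, x within 0.4 rad of world x. Underside plain black, but one of the three has a yellow dot, 25 mm, at its centre: names and places do not tell which, look. Stands steadily on its 38 x 28 mm end.
- module_c: Look-alike black relay module, plain block 48 (own x) x 38 (y) x 28 mm (z), 0.11 kg. Origin: centre of the underside; z out of the top (flush green strips, grey plate). Starts flat, top up, x within 0.4 rad of world x. Underside plain black, but one of the three has a yellow dot, 25 mm, at its centre: names and places do not tell which, look. Stands steadily on its 38 x 28 mm end.
- tray: Red open reject tray, fixed to the bench: 160 x 160 mm outside, walls 5 mm thick, 25 mm high, floor 5 mm thick (150 x 150 mm inside), empty. Origin: centre of its underside on the bench; x, y along its sides, z up.
- pliers: Blue-handled pliers lying flat, 125 x 50 x 14 mm, jaws to own +x; origin near the middle of its length, on the bench. A loose bystander.
- screwdriver: Red-handled screwdriver lying along its own x, 200 mm long, 26 mm thick; origin below the inner end of its handle, tip to +x. A loose bystander.
- spool: Grey spool, 54 mm across, 40 mm tall, upright; origin: centre of its foot. A loose bystander.
- bottle: White bottle with red cap, 44 mm across, 100 mm tall; origin: centre of its foot. A loose bystander.
- breadboard: White breadboard lying flat, 55 (own x) x 83 x 9 mm; origin: centre of its underside. A loose bystander.
- cup: White cup, 72 mm across, 85 mm tall; origin: centre of its foot. A loose bystander.

How it is judged:
At the end, for the whole second after the job is handed in: The marked module lies on the tray's floor, upside down (dot up) within 10 degrees of flat, wholly inside the walls; each unmarked module rests on the bench outside the tray, within 100 mm of where it started, any side up; every bystander is within 30 mm of where it started; all modules are at rest (x of yellow_dot in the frame of tray between -0.06 and 0.06 m and y of yellow_dot in the frame of tray between -0.06 and 0.06 m and z of yellow_dot in the frame of tray between 0.027 and 0.039 m and angle between yellow_dot's own z axis and vertical above 2.97 rad and linear speed of each of module_a, module_b, module_c below 0.02 m/s and ((distance of each of module_a, module_b from where it was at the start of the episode below 0.1 m and height (world z) of each of module_a, module_b below 0.04 m and horizontal distance between each of module_a, module_b and tray above 0.095 m) or (distance of each of module_b, module_c from where it was at the start of the episode below 0.1 m and height (world z) of each of module_b, module_c below 0.04 m and horizontal distance between each of module_b, module_c and tray above 0.095 m) or (distance of each of module_a, module_c from where it was at the start of the episode below 0.1 m and height (world z) of each of module_a, module_c below 0.04 m and horizontal distance between each of module_a, module_c and tray above 0.095 m)) and distance of each of pliers, screwdriver, spool, bottle, breadboard, cup from where it was at the start of the episode below 0.03 m); the robot touches nothing.
It fails at once if a bystander (pliers, screwdriver, spool, bottle, breadboard, cup) is moved by more than 30 mm (distance of any of pliers, screwdriver, spool, bottle, breadboard, cup from where it was at the start of the episode above 0.03 m).
It fails at once if a module is dropped or thrown: it goes faster than 1 m/s (a free fall of about 50 mm) while the fingers do not hold it ((linear speed of module_a above 1 m/s and contact force between module_a and the fingers below 0.05 N) or (linear speed of module_b above 1 m/s and contact force between module_b and the fingers below 0.05 N) or (linear speed of module_c above 1 m/s and contact force between module_c and the fingers below 0.05 N)).
It also fails if it takes over 72 s, if anything falls off the work surface, if the arm or the gripper's body presses on something with over 40 N, if the wrist force passes 120 N, or if a joint passes its speed limit or range.

## Working session

There is one attempt and no reset: what is moved stays moved. The work goes in short steps, Python scripts to look and compute and a shell command to move; the robot and the scene stay as the last step left them, time stands still between calls to the robot, and variables do not carry over. Pictures are saved under pics/ and viewed, at most 10 in all, crops included, and the job is handed in when it is done.

```bash
ls; mkdir -p pics
python3 - <<'E'
from station import env,get_image,calibration
import cv2,numpy as np
for n in ("top","scene"):
    im=get_image(n); cv2.imwrite(f"pics/{n}0.png",im[:,:,::-1]); c=calibration(n); print(n,c)
o=env.get_obs(); print(o)
E
```

```text
pics
top {'fovy': 49.56984455007179, 'cx': 255.96851012637413, 'cy': 193.9515239048215, 'world_to_cam': array([[ 0.02754822, -0.99958888,  0.00794808,  0.01325703],
       [-0.98163597, -0.02855319, -0.18861477,  0.56249072],
       [ 0.18876417, -0.00260612, -0.98201899,  1.00062182],
       [ 0.        ,  0.        ,  0.        ,  1.        ]])}
scene {'fovy': 47.80328351122739, 'cx': 257.8831471848636, 'cy': 192.919969855641, 'world_to_cam': array([[-0.2672304 ,  0.96363059,  0.00199966,  0.10729075],
       [ 0.80162884,  0.22345532, -0.55448979, -0.43579374],
       [-0.53477016, -0.14657354, -0.83218812,  1.6741921 ],
       [ 0.        ,  0.        ,  0.        ,  1.        ]])}
{'time_s': 0.1, 'joints': array([-1.44247832e+00,  2.07402351e-01,  1.54283449e+00, -1.26675280e-07,
        1.39351994e+00, -1.50511258e-01]), 'joint_velocities': array([-0.00316743, -0.00369515, -0.0031804 , -0.00107724,  0.00049322,
        0.00011601]), 'tau': array([-2.86522154e-04, -3.84094834e+01, -2.92547017e+01, -9.97920142e-05,
        4.91825413e-03,  1.91885965e-05]), 'tool_pos': array([ 0.15815421, -0.55213022,  0.24719239]), 'eef_rot': array([ 9.90296929e-01,  1.38963383e-01,  1.19446936e-05, -1.08199917e-03]), 'ft_force': array([ 0.01327867,  0.1299553 , -0.07877292]), 'ft_torque': array([-0.03858601, -0.04604275, -0.00480461]), 'finger_force': 0.0, 'gripper_width': 0.9988211201415085}
```

View pics/top0.png

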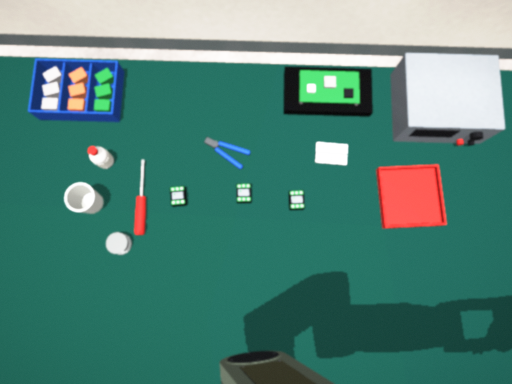

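View pics/scene0.png

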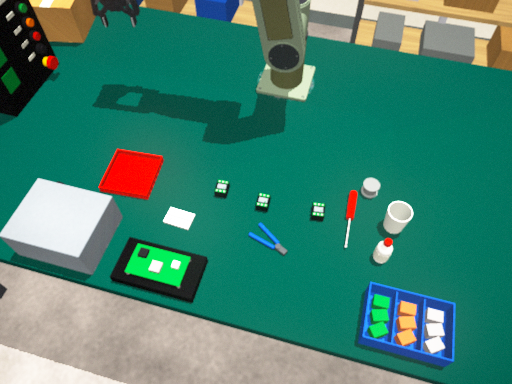

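Top view: the modules are at about (178,196), (243,193) and (297,200), and the tray is at (411,196). The scene view agrees and looks from +x, so it will see undersides that face +x.

```bash
cat > h.py <<'E'
from station import env,get_image,calibration
import cv2,numpy as np
def ray(name,uv,z,c=None,h=384):
    c=c or calibration(name); f=h/2/np.tan(np.radians(c["fovy"])/2)
    M=c["world_to_cam"]; R=M[:3,:3]; o=-R.T@M[:3,3]
    d=R.T@np.array([(uv[0]-c["cx"])/f,(uv[1]-c["cy"])/f,1]); return o+d*(z-o[2])/d[2]
def proj(name,p,h=384):
    c=calibration(name); f=h/2/np.tan(np.radians(c["fovy"])/2)
    q=c["world_to_cam"]@np.append(p,1); return q[0]/q[2]*f+c["cx"],q[1]/q[2]*f+c["cy"]
def st():
    o=env.get_obs(); q=o["eef_rot"]
    from scipy.spatial.transform import Rotation as Ro
    R=Ro.from_quat(q).as_matrix(); return o,R
E
python3 - <<'E'
from h import *
for n,cs in (("top",[(178,196),(243,193),(297,200)]),("scene",[(318,211),(263,202),(222,188)])):
    im=get_image(n).astype(int)
    for c in cs:
        m=np.zeros(im.shape[:2],np.uint8); x,y=c
        w=im[y-14:y+15,x-14:x+15]; m[y-14:y+15,x-14:x+15]=((w[...,0]>60)|(w[...,1]>100))*255
        pts=np.argwhere(m)[:,::-1]; P=np.array([ray(n,p,.028)[:2] for p in pts],np.float32)*1000
        r=cv2.minAreaRect(P); print(n,c,len(P),np.round(r[0],1),np.round(r[1],1),round(r[2],1),P.mean(0).round(1))
im=get_image("top").astype(int)
m=((im[...,0]>150)&(im[...,1]<60)&(im[...,2]<60)); m[:,:360]=0; m[:160]=0
P=np.array([ray("top",p,.025)[:2] for p in np.argwhere(m)[:,::-1]],np.float32)*1000
print("tray",cv2.minAreaRect(P))
for n,uv,z in (("pliers",(228,152),.01),("screw tip",(143,160),.01),("screwh",(139,234),.013),("bread",(332,153),.009),("spool",(119,243),.04)): print(n,ray("top",uv,z)[:2].round(3))
o,R=st(); print(R.round(3))
c=calibration("wrist"); M=c["world_to_cam"]; print("wristcam in tool",(R.T@(-M[:3,:3].T@M[:3,3]-o["tool_pos"])).round(3),(R.T@M[:3,:3].T).round(2),c["fovy"])
E
```

```text
top (178, 196) 724 [555.7 231.1] [75.8 72.9] 3.2 [556.5 232.8]
top (243, 193) 763 [568.5  63. ] [74.1 73.2] 1.7 [569.3  63.9]
top (297, 200) 766 [554.2 -77.9] [74.7 73.1] 0.9 [555.  -78.5]
scene (318, 211) 733 [564.7 235.4] [104.7  86.6] 12.1 [562.9 235.2]
scene (263, 202) 736 [578.4  65.7] [102.   87.9] 15.6 [576.7  65.3]
scene (222, 188) 730 [563.  -73.2] [108.9  89.8] 17.1 [560.8 -72.7]
tray ((573.2715454101562, -372.83428955078125), (153.80589294433594, 160.59707641601562), 4.627484321594238)
pliers [0.683 0.107]
screw tip [0.654 0.334]
screwh [0.456 0.328]
bread [ 0.689 -0.173]
spool [0.429 0.369]
[[ 0.961  0.275 -0.   ]
 [ 0.275 -0.961  0.001]
 [ 0.    -0.001 -1.   ]]
wristcam in tool [ 0.082  0.001 -0.125] [[ 0.   -0.95 -0.32]
 [ 1.   -0.    0.  ]
 [-0.   -0.32  0.95]] 65.68538101870493
```

```bash
python3 -m pendant '[[1,0,0,0,0.14],[1,0,0,0,0.139],[1,29,-34,0,0],[1,29,-34,0,0],[1,29,-34,0,0],[1,29,-34,0,0],[1,29,-34,0,0],[1,29,-34,0,0],[1,29,-34,0,0],[1,29,-34,0,0]]' 20; python3 -m pendant '[[1,29,-34,0,0],[1,29,-34,0,0],[1,29,-34,0,0],[1,29,-34,0,0],[1,29,-34,0,0],[1,29,-34,0,0],[1,0,0,0,0],[1,0,0,0,0]]'
cat >> h.py <<'E'
def mods(tag,zt=.028,name="wrist"):
    im=get_image(name); cv2.imwrite(f"pics/{tag}.png",im[:,:,::-1]); a=im.astype(int)
    m=((a.max(2)<45)|(a[...,0]>70)|((a[...,1]>130))).astype(np.uint8)*255
    cv2.imwrite(f"pics/{tag}_m.png",m); return im,m
E
python3 - <<'E'
from h import *
mods("w1"); im=cv2.imread("pics/w1.png"); o,R=st(); print(o["tool_pos"],R.round(3)[:,0]); print(im[300:302,60])
E
```

```text
time_s: 1.25
tool_pos: [0.3912, -0.2793, 0.2484]
eef_rot: [1.0, -0.0, 0.0, 0.0]
ft_force: [0.7, -0.1, 0.1]
gripper_width: 1.0
finger_force: 0.0
time_s: 2.05
tool_pos: [0.5644, -0.076, 0.2478]
eef_rot: [1.0, 0.001, -0.001, 0.0]
ft_force: [-1.0, 0.2, 0.2]
gripper_width: 1.001
finger_force: 0.0
[ 0.56391083 -0.0769125   0.24785617] [ 1.     0.    -0.001]
[[126 149   0]
 [131 153   0]]
```

View pics/w1.png

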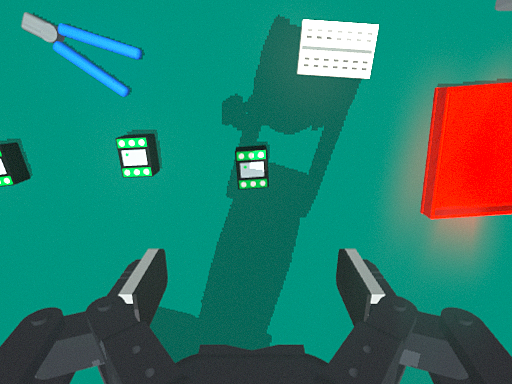

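The wrist view shows the three module tops at (252,168), (134,157) and (5,170). The breadboard is at (338,48) and the tray edge at about column 430. I'll measure the module tops from this view.

```bash
cat >> h.py <<'E'
def tops(tag,zt=.028):
    c=calibration("wrist"); im=get_image("wrist"); cv2.imwrite(f"pics/{tag}.png",im[:,:,::-1]); a=im.astype(int)
    m=(((a[...,1]-a[...,2]>70)&(a[...,0]<150))|(a.min(2)>140)).astype(np.uint8)*255
    m[250:]=0; m=cv2.morphologyEx(m,cv2.MORPH_CLOSE,np.ones((9,9)))
    cs,_=cv2.findContours(m,cv2.RETR_EXTERNAL,cv2.CHAIN_APPROX_NONE)
    for k in cs:
        if cv2.contourArea(k)<200: continue
        P=np.array([ray("wrist",p[0]+0.0,zt,c)[:2] for p in k],np.float32)*1000
        r=cv2.minAreaRect(P); print(k.mean((0,1)).round(),np.round(r[0],1),np.round(r[1],1),round(r[2],1))
E
python3 - <<'E'
from h import *
tops("w2")
E
```

```text
[251. 168.] [558.  -77.4] [45.7 34. ] 4.4
[133. 156.] [572.3  61.6] [45.9 34.9] 3.0
[336.  48.] [ 688.5 -166.9] [79.4 52.9] 86.6
[37. 27.] [707.8 142.4] [35.  16.6] 64.7
```

```bash
python3 -c "
from station import env; print(env.tips_ahead)"; python3 -m pendant '[[1,15,-1.5,40,0],[1,0,0,40,-0.077],[1,0,0,40,0],[1,0,0,40,0],[1,0,0,35,0],[1,0,0,18,0],[1,0,0,8,0],[0.2,0,0,0,0],[0.2,0,0,0,0],[0.2,0,0,0,0]]' 20;  python3 -m pendant '[[0.2,0,0,0,0],[0.2,0,0,0,0],[0.2,0,0,0,0]]'
```

```text
0.017
time_s: 3.15
tool_pos: [0.5808, -0.0761, 0.0292]
eef_rot: [0.999, 0.038, 0.002, 0.001]
ft_force: [-0.1, 0.1, -0.1]
gripper_width: 0.512
finger_force: 0.0
time_s: 3.45
tool_pos: [0.5809, -0.076, 0.0293]
eef_rot: [0.999, 0.039, 0.002, 0.001]
ft_force: [-0.8, -0.3, 6.5]
gripper_width: 0.436
finger_force: 21.1
```

```bash
python3 -m pendant '[[0.2,0,0,-8,0],[0.2,0,0,-10,0],[0.2,0,0,-10,0],[0.2,0,0,-12,0],[0.2,0,0,-12,0],[0.2,0,0,0,0],[0.2,0,0,0,0]]'
python3 - <<'E'
from h import *
a=get_image("wrist")[100:340,120:400]; b=get_image("scene")[120:240,140:300]
cv2.imwrite("pics/g1.png",np.hstack([cv2.resize(a,(420,360)),cv2.resize(b,(380,360))])[:,:,::-1])
E
```

```text
time_s: 4.15
tool_pos: [0.5797, -0.0755, 0.08]
eef_rot: [0.999, 0.038, 0.001, 0.0]
ft_force: [1.0, -0.2, -1.5]
gripper_width: 0.439
finger_force: 20.4
```

View pics/g1.png

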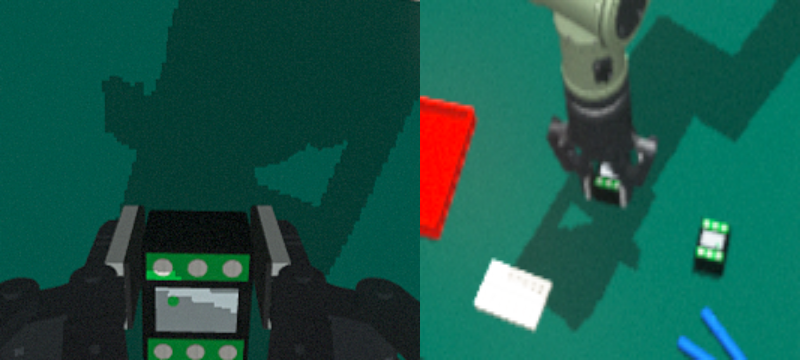

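The module stays level in the grip, so gravity won't swing it down. I'll grip its near (-x) end instead and press the far end on the tray's front wall. That rotates it in the pads and turns the underside toward the cameras.

```bash
python3 -m pendant '[[0.2,0,0,15,0],[0.2,0,0,15,0],[0.2,0,0,12,0],[0.2,0,0,8,0],[0.2,0,0,0,0],[0.8,0,0,0,0],[0.8,0,0,0,0],[0.8,0,0,0,0],[0.8,-20,0,0,0],[0.8,-20,0,0,0]]'; python3 -m pendant '[[0.8,0,0,0,0],[0.2,0,0,0,0],[0.2,0,0,0,0],[0.2,0,0,0,0],[0.2,0,0,0,0],[0.2,0,0,0,0],[0.2,0,0,-20,0],[0.2,0,0,-30,0],[0.2,0,0,-30,0],[0.2,0,0,0,0]]' 20
python3 - <<'E'
from h import *
im=get_image("top").astype(int); 
m=((im[...,0]>120)&(im[...,1]<70)&(im[...,2]<70)).astype(np.uint8); m[:,:365]=0; m[:158]=0
k=max(cv2.findContours(m,cv2.RETR_EXTERNAL,cv2.CHAIN_APPROX_NONE)[0],key=cv2.contourArea)
q=cv2.approxPolyDP(k,8,True)[:,0]; print(q)
for p in q: print(p,ray("top",p,.025)[:2].round(3),ray("top",p,0.)[:2].round(3))
o,R=st(); print(o["joints"].round(2),o["tool_pos"])
E
```

```text
time_s: 5.25
tool_pos: [0.5396, -0.0786, 0.0295]
eef_rot: [0.999, 0.039, 0.001, 0.0]
ft_force: [0.0, -0.4, -0.6]
gripper_width: 0.8
finger_force: 0.0
time_s: 6.25
tool_pos: [0.5426, -0.0794, 0.1133]
eef_rot: [0.999, 0.039, 0.004, 0.001]
ft_force: [1.0, -0.3, -1.1]
gripper_width: 0.436
finger_force: 20.8
[[436 166]
 [376 170]
 [383 227]
 [379 171]
 [434 169]
 [441 221]
 [430 225]
 [444 223]]
[436 166] [ 0.657 -0.445] [ 0.663 -0.457]
[376 170] [ 0.641 -0.286] [ 0.647 -0.293]
[383 227] [ 0.49 -0.3 ] [ 0.493 -0.308]
[379 171] [ 0.638 -0.294] [ 0.645 -0.301]
[434 169] [ 0.648 -0.44 ] [ 0.655 -0.451]
[441 221] [ 0.51 -0.45] [ 0.514 -0.462]
[430 225] [ 0.499 -0.421] [ 0.502 -0.432]
[444 223] [ 0.505 -0.458] [ 0.509 -0.469]
[-0.3   0.3   1.74 -0.    1.1   1.19] [ 0.54098701 -0.07889973  0.11110674]
```

```bash
python3 -m pendant '[[0.2,-12,36,0,0],[0.2,-12,36,0,0],[0.2,-12,36,0,0],[0.2,-12,36,0,0],[0.2,-12,36,0,0],[0.2,-12,36,0,0],[0.2,-12,36,0,0],[0.2,-12,36,0,0],[0.2,0,0,20,0],[0.2,0,0,20,0]]'; python3 -m pendant '[[0.2,0,0,8,0],[0.2,0,0,8,0],[0.2,0,0,0,0]]'
```

```text
time_s: 7.3
tool_pos: [0.4645, -0.3739, 0.0671]
eef_rot: [0.999, 0.037, -0.001, -0.001]
ft_force: [-0.4, 1.4, -1.8]
gripper_width: 0.436
finger_force: 20.9
time_s: 7.6
tool_pos: [0.4649, -0.372, 0.0518]
eef_rot: [0.999, 0.039, -0.001, -0.001]
ft_force: [-0.1, -0.0, -1.3]
gripper_width: 0.437
finger_force: 21.6
```

```bash
python3 -m pendant '[[0.2,0,0,4,0],[0.2,0,0,4,0],[0.2,0,0,4,0]]';python3 -m pendant '[[0.2,0,0,4,0],[0.2,0,0,3,0],[0.2,0,0,3,0],[0.2,0,0,0,0]]'
python3 - <<'E'
from h import *
a=get_image("wrist")[100:340,120:400]; b=get_image("scene")[80:220,60:220]
cv2.imwrite("pics/g2.png",np.hstack([cv2.resize(a,(420,360)),cv2.resize(b,(380,360))])[:,:,::-1])
E
```

```text
time_s: 7.9
tool_pos: [0.4647, -0.373, 0.0427]
eef_rot: [0.999, 0.039, -0.002, -0.0]
ft_force: [-9.2, 2.2, 11.2]
gripper_width: 0.436
finger_force: 25.3
time_s: 8.3
tool_pos: [0.4644, -0.373, 0.0324]
eef_rot: [0.999, 0.039, -0.002, -0.0]
ft_force: [-8.8, 1.2, 8.4]
gripper_width: 0.434
finger_force: 28.9
```

View pics/g2.png

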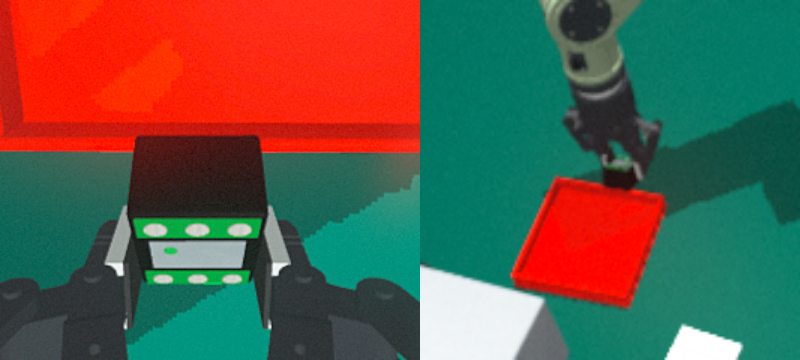

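The module is rotating, tilted about 40° with light forces (around 10 N). I'll push it forward against the wall to rotate it further.

```bash
python3 -m pendant '[[0.2,4,0,0,0],[0.2,4,0,0,0],[0.2,4,0,0,0],[0.2,0,0,0,0]]'
python3 - <<'E'
from h import *
a=get_image("wrist")[100:340,120:400]; cv2.imwrite("pics/g3.png",a[:,:,::-1])
x=a.astype(int); print("yellow",((x[...,0]>130)&(x[...,1]>110)&(x[...,2]<90)).sum())
E
```

```text
time_s: 8.8
tool_pos: [0.4685, -0.3724, 0.0312]
eef_rot: [0.999, 0.04, -0.01, -0.002]
ft_force: [-29.1, -1.6, 16.2]
gripper_width: 0.443
finger_force: 33.2
yellow 0
```

View pics/g3.png

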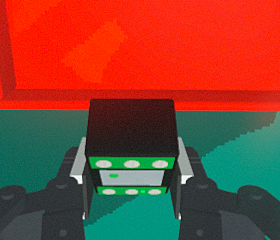

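```bash
python3 -m pendant '[[0.2,-8,0,0,0],[0.2,-10,0,-10,0],[0.2,-10,0,-10,0],[0.2,-10,0,-10,0],[0.2,0,0,0,0],[0.2,0,0,0,0]]'
python3 - <<'E'
from h import *
a=get_image("wrist")[100:340,120:400]; b=get_image("scene")[80:220,60:220]
cv2.imwrite("pics/g4.png",np.hstack([cv2.resize(a,(420,360)),cv2.resize(b,(380,360))])[:,:,::-1])
E
```

```text
time_s: 9.45
tool_pos: [0.4404, -0.3754, 0.0622]
eef_rot: [0.999, 0.038, 0.001, 0.001]
ft_force: [-0.3, 0.1, -1.8]
gripper_width: 0.438
finger_force: 30.9
```

View pics/g4.png

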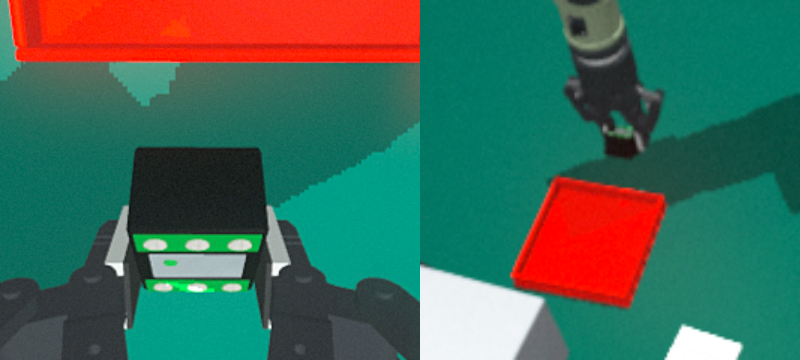

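The module is tilted roughly 40° in the grip, with the +x end up. Pressing its lower edge on the bench should finish the rotation to standing.

```bash
python3 -m pendant '[[0.2,0,0,10,0],[0.2,0,0,10,0],[0.2,0,0,8,0],[0.2,0,0,4,0],[0.2,0,0,4,0],[0.2,0,0,0,0]]';python3 -m pendant '[[0.2,0,0,3,0],[0.2,0,0,2,0],[0.2,0,0,0,0]]'
```

```text
time_s: 10.15
tool_pos: [0.4394, -0.374, 0.0268]
eef_rot: [0.999, 0.039, -0.001, -0.002]
ft_force: [-5.2, 6.5, 14.6]
gripper_width: 0.437
finger_force: 33.0
time_s: 10.45
tool_pos: [0.4414, -0.374, 0.0249]
eef_rot: [0.999, 0.038, 0.001, -0.001]
ft_force: [-3.4, 12.1, 28.7]
gripper_width: 0.434
finger_force: 36.3
```

```bash
python3 -m pendant '[[0.2,0,0,3,0],[0.2,0,0,0,0]]'
python3 - <<'E'
from h import *
a=get_image("wrist")[100:340,120:400]; x=a.astype(int)
print("yellow",((x[...,0]>130)&(x[...,1]>110)&(x[...,2]<90)).sum())
dark=(x.max(2)<50)[:,130]; lime=((x[...,1]-x[...,2]>70)&(x[...,0]<150))
print(np.flatnonzero(dark)[[0,-1]], np.flatnonzero(lime[:,100:170].any(1)))
E
```

```text
time_s: 10.65
tool_pos: [0.4428, -0.3739, 0.023]
eef_rot: [0.999, 0.038, 0.002, -0.001]
ft_force: [-2.5, 14.6, 33.0]
gripper_width: 0.439
finger_force: 38.5
yellow 0
[100 192] [154 155 156 157 158 159 160 161 162 163 164 165 166 167 176 177 178 179
 193 194 195 196 197 198 199 200 201 202]
```

```bash
python3 -m pendant '[[0.2,-6,0,0,0],[0.2,-6,0,0,0],[0.2,-6,0,0,0],[0.2,-6,0,0,0],[0.2,-6,0,0,0],[0.2,0,0,0,0]]'
python3 - <<'E'
from h import *
a=get_image("wrist")[100:340,120:400]; x=a.astype(int)
dark=(x.max(2)<50)[:,130]; lime=((x[...,1]-x[...,2]>70)&(x[...,0]<150))
print(np.flatnonzero(dark)[[0,-1]], np.flatnonzero(lime[:,100:170].any(1)))
E
```

```text
time_s: 11.3
tool_pos: [0.4154, -0.3828, 0.0233]
eef_rot: [0.999, 0.038, 0.005, 0.006]
ft_force: [3.9, 0.5, 18.7]
gripper_width: 0.437
finger_force: 36.6
[100 191] [154 155 156 157 158 159 160 161 162 163 164 165 166 167 176 177 178 179
 193 194 195 196 197 198 199 200 201 202]
```

```bash
cat >> h.py <<'E'
from scipy.optimize import least_squares
def tilt(r1=None,rows=None,col=250):
    """pose of the module in the tool xz plane: theta and underside corner at -x end, mm, relative to TCP (x ahead, z up)"""
    c=calibration("wrist"); o,R=st(); a=get_image("wrist").astype(int)
    dark=np.flatnonzero((a.max(2)<50)[150:,col])+150
    lime=((a[...,1]-a[...,2]>70)&(a[...,0]<150)); l=np.flatnonzero(lime[150:340,222:285].sum(1)>8)+150
    rows=rows or (dark[0]-.5,l[0]-.5,l[-1]+.5); print("rows",rows)
    f=192/np.tan(np.radians(c["fovy"])/2)
    Tc=c["world_to_cam"]
    def pr(x,z):
        p=o["tool_pos"]+R@np.array([x,0,-z])/1000; q=Tc@np.append(p,1); return q[1]/q[2]*f+c["cy"]
    def res(v):
        cx,cz,t=v; X=np.array([np.cos(t),np.sin(t)]); Z=np.array([-np.sin(t),np.cos(t)]); k=np.array([cx,cz])
        return [pr(*(k+p*X+q*Z))-r for (p,q),r in zip(((48,0),(46.9,28),(1.1,28)),rows)]
    s=least_squares(res,[-8,-25,.6],x_scale=[10,10,.3]); v=s.x
    print("corner xz %.1f %.1f  theta %.1f deg  cost %.2f"%(v[0],v[1],np.degrees(v[2]),s.cost)); return v
E
python3 - <<'E'
from h import *
tilt()
E
```

```text
rows (np.float64(199.5), np.float64(253.5), np.float64(302.5))
corner xz -7.5 -25.0  theta 27.5 deg  cost 0.00
```

Run:
```python
from h import *
for n,oy,s in (("g2",100,1.5),("g3",100,1),("g4",100,1.5)):
    im=cv2.imread(f"pics/{n}.png").astype(int); col=int(130*s)
    l=((im[...,1]-im[...,0]>70)&(im[...,2]<150)); L=np.flatnonzero(l[:,int(102*s):int(165*s)].sum(1)>8*s)
    d=np.flatnonzero((im.max(2)<50)[int(60*s):,col])+60*s
    print(n); tilt(rows=(oy+d[0]/s,oy+L[0]/s,oy+(L[-1]+1)/s))
```

```text
g2
rows (np.float64(219.33333333333331), np.float64(246.0), np.float64(290.0))
corner xz -57.0 -94.8  theta 14.3 deg  cost 0.00
g3
rows (np.float64(220.0), np.float64(257.0), np.float64(295.0))
corner xz -41.6 -73.8  theta 24.6 deg  cost 0.00
g4
rows (np.float64(198.66666666666669), np.float64(256.66666666666663), np.float64(294.66666666666663))
corner xz -4.0 -28.7  theta 33.9 deg  cost 0.00
```

The fit gives a tilt of about 28–34°, and the block slid in the pads because the contact patch was too large for the lever. I'll set it down and regrip on a small patch at the top corner of the -x end.

```bash
python3 -m pendant '[[0.2,0,0,-2,0],[0.5,0,0,0,0],[0.6,0,0,0,0],[1,0,0,0,0],[1,0,0,0,0],[1,0,0,-20,0],[1,0,0,-40,0],[1,0,0,-40,0],[1,0,0,0,0],[1,0,0,0,0]]' 20
python3 - <<'E'
from h import *
o,R=st(); print(o["tool_pos"].round(4),R[:,0].round(3))
tops("w5")
E
```

```text
time_s: 12.55
tool_pos: [0.4104, -0.3778, 0.1202]
eef_rot: [0.999, 0.038, 0.001, 0.001]
ft_force: [-0.9, 1.0, -0.8]
gripper_width: 0.999
finger_force: 0.0
[ 0.4104 -0.3778  0.1202] [0.997 0.077 0.001]
[256. 174.] [ 432.7 -380.9] [45.6 33.9] 3.4
```

```bash
python3 -m pendant '[[0.8,-5,4.3,30,0.018],[0.8,0,0,30,0],[0.8,0,0,20,0],[0.8,0,0,7,0],[0.8,0,0,0,0],[0.8,0,0,0,0]]' 20
```

```text
time_s: 13.2
tool_pos: [0.4054, -0.3821, 0.0323]
eef_rot: [1.0, 0.029, -0.0, -0.0]
ft_force: [0.0, -0.5, 1.0]
gripper_width: 0.804
finger_force: 0.0
```

```bash
python3 -m pendant '[[0.2,0,0,-1.5,0],[0.2,0,0,0,0],[0.2,0,0,0,0],[0.2,0,0,0,0],[0.2,0,0,0,0],[0.2,0,0,-10,0],[0.2,0,0,-20,0],[0.2,0,0,-20,0],[0.2,0,0,0,0]]'
python3 - <<'E'
from h import *
tilt()
E
python3 -m pendant '[[0.2,17,0,0,0],[0.2,17,0,0,0],[0.2,18,0,0,0],[0.2,0,0,10,0],[0.2,0,0,10,0],[0.2,0,0,0,0]]'
```

```text
time_s: 14.1
tool_pos: [0.4069, -0.3839, 0.087]
eef_rot: [1.0, 0.029, 0.002, 0.003]
ft_force: [-0.6, -1.1, -1.1]
gripper_width: 0.431
finger_force: 20.4
rows (np.float64(153.5), np.float64(165.5), np.float64(254.5))
corner xz 1.7 -35.0  theta -2.3 deg  cost 0.00
time_s: 14.75
tool_pos: [0.4549, -0.377, 0.0605]
eef_rot: [1.0, 0.029, -0.002, -0.002]
ft_force: [0.3, 1.4, 0.0]
gripper_width: 0.433
finger_force: 20.5
```

```bash
python3 -m pendant '[[0.2,0,0,4,0],[0.2,0,0,4,0],[0.2,0,0,4,0],[0.2,0,0,4,0],[0.2,0,0,0,0]]';python3 -m pendant '[[0.2,0,0,4,0],[0.2,0,0,4,0],[0.2,0,0,0,0]]'; python3 -m pendant '[[0.2,-8,0,-10,0],[0.2,-10,0,-15,0],[0.2,-15,0,0,0],[0.2,-15,0,0,0],[0.2,0,0,0,0]]'
python3 - <<'E'
from h import *
tilt()
E
```

```text
time_s: 15.25
tool_pos: [0.4554, -0.3794, 0.0478]
eef_rot: [1.0, 0.029, -0.002, 0.0]
ft_force: [-7.4, -1.0, 5.0]
gripper_width: 0.44
finger_force: 24.7
time_s: 15.55
tool_pos: [0.4553, -0.3794, 0.0398]
eef_rot: [1.0, 0.029, -0.002, -0.0]
ft_force: [-6.6, -0.5, 4.0]
gripper_width: 0.432
finger_force: 28.5
time_s: 16.05
tool_pos: [0.4066, -0.3809, 0.0638]
eef_rot: [1.0, 0.028, -0.001, -0.001]
ft_force: [-0.0, 0.9, -2.0]
gripper_width: 0.433
finger_force: 27.7
rows (np.float64(156.5), np.float64(203.5), np.float64(261.5))
corner xz 11.1 -33.8  theta 28.2 deg  cost 0.00
```

```bash
python3 -m pendant '[[0.2,0,0,15,0],[0.2,0,0,12,0],[0.2,0,0,4,0],[0.2,0,0,4,0],[0.2,0,0,0,0]]'
python3 - <<'E'
from h import *
tilt()
E
```

```text
time_s: 16.6
tool_pos: [0.4089, -0.3806, 0.0321]
eef_rot: [1.0, 0.03, -0.002, -0.002]
ft_force: [-8.2, 8.6, 24.3]
gripper_width: 0.434
finger_force: 30.2
rows (np.float64(157.5), np.float64(203.5), np.float64(261.5))
corner xz 10.0 -35.3  theta 27.7 deg  cost 0.00
```

```bash
python3 -m pendant '[[0.2,0,0,-20,0],[0.2,0,0,-20,0],[0.2,20,0,0,0],[0.2,20,0,0,0],[0.2,20,0,0,0],[0.2,0,0,10,0],[0.2,0,0,5,0],[0.2,0,0,0,0]]';python3 -m pendant '[[0.2,0,0,5,0],[0.2,0,0,5,0],[0.2,0,0,5,0],[0.2,0,0,5,0],[0.2,0,0,0,0]]'
```

```text
time_s: 17.45
tool_pos: [0.4672, -0.3765, 0.052]
eef_rot: [1.0, 0.029, -0.002, -0.002]
ft_force: [-0.0, -0.1, -1.2]
gripper_width: 0.434
finger_force: 27.7
time_s: 17.95
tool_pos: [0.4668, -0.3785, 0.0361]
eef_rot: [1.0, 0.029, -0.002, -0.0]
ft_force: [-8.5, 3.1, 9.9]
gripper_width: 0.432
finger_force: 39.0
```

```bash
python3 -m pendant '[[0.2,2,0,2,0],[0.2,3,0,1,0],[0.2,3,0,0,0],[0.2,0,0,0,0]]'; python3 -m pendant '[[0.2,-10,0,-8,0],[0.2,-20,0,-15,0],[0.2,-15,0,-5,0],[0.2,-15,0,0,0],[0.2,0,0,0,0]]'
python3 - <<'E'
from h import *
tilt()
E
```

```text
time_s: 18.35
tool_pos: [0.4681, -0.3783, 0.0334]
eef_rot: [0.999, 0.03, -0.01, -0.002]
ft_force: [-30.2, 1.1, 24.1]
gripper_width: 0.434
finger_force: 46.3
time_s: 18.85
tool_pos: [0.4152, -0.3808, 0.0591]
eef_rot: [1.0, 0.028, -0.001, -0.001]
ft_force: [-0.3, 0.2, -2.6]
gripper_width: 0.432
finger_force: 42.8
rows (np.float64(188.5), np.float64(260.5), np.float64(267.5))
corner xz 17.1 -26.2  theta 53.8 deg  cost 0.00
```

Run:
```python
from h import *
a=get_image("wrist")[100:340,120:400]; b=get_image("scene")[100:190,100:200]
cv2.imwrite("pics/g5.png",np.hstack([cv2.resize(a,(420,360)),cv2.resize(b,(380,360))])[:,:,::-1])
```

```text
(no output)
```

View pics/g5.png

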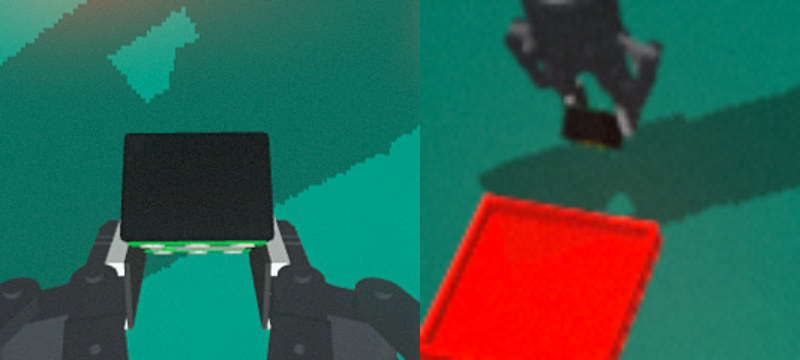

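The scene crop shows a yellow sliver on the underside at crop (593,145), roughly scene pixel (145,136). I'll confirm it numerically and finish the rotation on the bench.

```bash
python3 - <<'E'
from h import *
b=get_image("scene")[125:142,135:155].astype(int); m=(b[...,0]>110)&(b[...,1]>80)&(b[...,2]<60); print(m.sum(), b[m][:6], np.argwhere(m)[:6]+[125,135])
b=get_image("scene").astype(int);m=(b[...,0]-b[...,2]>50)&(b[...,1]-b[...,2]>35); m[:100]=0;m[200:]=0;m[:,:100]=0;m[:,200:]=0;print(m.sum(),b[m][:8],np.argwhere(m)[:8])
E
python3 -m pendant '[[0.2,0,0,15,0],[0.2,0,0,10,0],[0.2,0,0,5,0],[0.2,0,0,4,0],[0.2,0,0,0,0]]'
```

```text
0 [] []
2 [[94 82 15]
 [75 62 12]] [[135 143]
 [135 144]]
time_s: 19.6
tool_pos: [0.4169, -0.3806, 0.0247]
eef_rot: [1.0, 0.029, -0.001, -0.001]
ft_force: [0.4, 0.0, -1.6]
gripper_width: 0.432
finger_force: 42.8
```

```bash
python3 -m pendant '[[0.2,0,0,3,0],[0.2,0,0,3,0],[0.2,0,0,0,0]]'; python3 -m pendant '[[0.2,0,0,2,0],[0.2,0,0,1,0],[0.2,0,0,0,0]]'
python3 - <<'E'
from h import *
b=get_image("scene").astype(int);m=(b[...,0]-b[...,2]>50)&(b[...,1]-b[...,2]>35); m[:100]=0;m[200:]=0;m[:,:100]=0;m[:,200:]=0;print(m.sum())
tilt()
E
```

```text
time_s: 19.9
tool_pos: [0.4177, -0.3818, 0.023]
eef_rot: [1.0, 0.03, -0.0, 0.0]
ft_force: [-6.4, 5.5, 16.9]
gripper_width: 0.433
finger_force: 45.0
time_s: 20.2
tool_pos: [0.4176, -0.3819, 0.0227]
eef_rot: [1.0, 0.03, -0.0, 0.0]
ft_force: [-11.4, 10.9, 33.9]
gripper_width: 0.437
finger_force: 47.1
2
rows (np.float64(189.5), np.float64(261.5), np.float64(268.5))
corner xz 16.6 -26.1  theta 53.7 deg  cost 0.00
```

```bash
python3 -m pendant '[[0.2,0,0,2,0],[0.2,-3,0,2,0],[0.2,-4,0,0,0],[0.2,-4,0,0,0]]' 20
python3 - <<'E'
from h import *
tilt()
E
```

```text
time_s: 20.7
tool_pos: [0.4131, -0.3855, 0.0193]
eef_rot: [1.0, 0.029, 0.007, 0.005]
ft_force: [8.5, 4.8, 15.9]
gripper_width: 0.435
finger_force: 48.5
rows (np.float64(198.5), np.float64(274.5), np.float64(277.5))
corner xz 15.1 -20.4  theta 54.0 deg  cost 0.00
```

```bash
cat >> h.py <<'E'
def tilt2(cz=None):
    c=calibration("wrist"); o,R=st(); a=get_image("wrist").astype(int); cz=cz if cz is not None else -o["tool_pos"][2]*1000
    dark=np.flatnonzero((a.max(2)<60)[150:,250])+150
    lime=((a[...,1]-a[...,2]>70)&(a[...,0]<150)); l=np.flatnonzero(lime[150:340,222:285].sum(1)>8)+150
    f=192/np.tan(np.radians(c["fovy"])/2); rows=(dark[0]-.5,(l[0] if len(l) else dark[-1]+1)-.5); print("rows",rows,len(l))
    def pr(x,z):
        q=c["world_to_cam"]@np.append(o["tool_pos"]+R@np.array([x,0,-z])/1000,1); return q[1]/q[2]*f+c["cy"]
    def res(v):
        cx,t=v; X=np.array([np.cos(t),np.sin(t)]); Z=np.array([-np.sin(t),np.cos(t)]); k=np.array([cx,cz])
        return [pr(*(k+p*X+q*Z))-r for (p,q),r in zip(((48,0),(47.5,28)),rows)]
    s=least_squares(res,[12,1.],x_scale=[10,.3]); print("cx %.1f theta %.1f cost %.2f"%(s.x[0],np.degrees(s.x[1]),s.cost))
    y=(a[...,0]-a[...,2]>60)&(a[...,1]-a[...,2]>50); y[:100]=0; y[:,:200]=0;y[:,310:]=0; print("yellow",y.sum())
E
python3 - <<'E'
from h import *
tilt2()
E
python3 -m pendant '[[0.2,-4,0,1,0],[0.2,-4,0,1,0],[0.2,-4,0,0,0]]' 20
python3 - <<'E'
from h import *
tilt2()
E
```

```text
rows (np.float64(198.5), np.float64(274.5)) 3
cx 13.9 theta 52.1 cost 0.00
yellow 0
time_s: 21.1
tool_pos: [0.4014, -0.3881, 0.0171]
eef_rot: [1.0, 0.029, 0.007, 0.006]
ft_force: [7.6, 1.4, 14.1]
gripper_width: 0.432
finger_force: 48.4
rows (np.float64(204.5), np.float64(282.5)) 3
cx 12.9 theta 52.8 cost 0.00
yellow 0
```

Sliding in the pads again, but there is a better way: lean the tilted block on the tray wall, release it, then push its foot toward the wall with closed fingers so that it stands up against the wall.

```bash
python3 -m pendant '[[0.2,0,0,-6,0],[0.2,0,0,-6,0],[0.2,20,-3,0,0],[0.2,20,0,0,0],[0.2,20,0,0,0],[0.2,0,0,2,0],[0.2,0,0,0,0]]' 20
python3 - <<'E'
from h import *
tilt2(-17)
E
```

```text
time_s: 21.85
tool_pos: [0.4531, -0.3752, 0.0198]
eef_rot: [1.0, 0.03, -0.001, -0.001]
ft_force: [-0.3, 0.1, -1.4]
gripper_width: 0.435
finger_force: 46.3
rows (np.float64(212.5), np.float64(279.5)) 3
cx -4.3 theta 36.1 cost 0.00
yellow 364
```

```bash
python3 -m pendant '[[0.2,6,0,1,0],[0.2,4,0,1.5,0],[0.2,0,0,0,0]]'; python3 -m pendant '[[0.2,2,0,0,0],[0.2,2,0,0,0],[0.2,0,0,0,0]]'
```

```text
time_s: 22.2
tool_pos: [0.4614, -0.3755, 0.0183]
eef_rot: [1.0, 0.03, -0.003, -0.001]
ft_force: [-7.9, 0.3, 4.3]
gripper_width: 0.434
finger_force: 47.5
time_s: 22.5
tool_pos: [0.4617, -0.3754, 0.0182]
eef_rot: [1.0, 0.03, -0.007, -0.002]
ft_force: [-18.7, -1.9, 9.8]
gripper_width: 0.437
finger_force: 48.7
```

```bash
python3 -m pendant '[[0.2,-3,0,1,0],[0.2,0,0,0,0],[0.55,0,0,0,0],[0.65,0,0,0,0],[1,0,0,0,0],[1,0,0,0,0],[1,0,0,-30,0],[1,0,0,-40,0],[1,-25,0,-30,0],[1,-25,0,0,0]]' 20
python3 - <<'E'
from h import *
a=get_image("wrist")[40:280,120:400]; b=get_image("scene")[100:190,100:200]
cv2.imwrite("pics/g6.png",np.hstack([cv2.resize(a,(420,360)),cv2.resize(b,(380,360))])[:,:,::-1])
E
```

```text
time_s: 23.5
tool_pos: [0.4181, -0.3816, 0.1231]
eef_rot: [1.0, 0.03, 0.004, 0.005]
ft_force: [-0.1, -0.3, 0.0]
gripper_width: 1.0
finger_force: 0.0
```

View pics/g6.png

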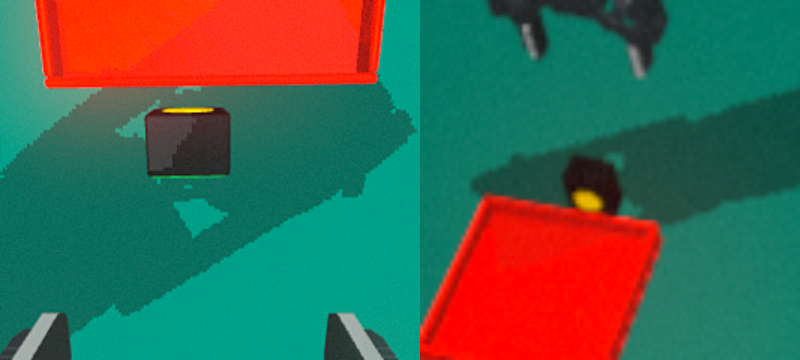

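The module is standing on its end with the yellow dot facing +x, so this is the marked one. The other two needn't be touched. I'll locate its top face next.

Run:
```python
from h import *
c=calibration("wrist"); o,R=st(); a=get_image("wrist").astype(int)
m=(a.max(2)<75).astype(np.uint8)*255; m[:105]=0; m[165:]=0; m[:,:200]=0; m[:,290:]=0
k=max(cv2.findContours(cv2.morphologyEx(m,cv2.MORPH_CLOSE,np.ones((5,5))),cv2.RETR_EXTERNAL,cv2.CHAIN_APPROX_NONE)[0],key=cv2.contourArea)
print(cv2.boundingRect(k))
P=np.array([ray("wrist",p[0]+0.,.048,c)[:2] for p in k],np.float32)*1000; print(cv2.minAreaRect(P))
g=[ray("wrist",p,.048,c)[:2]*1000 for p in ((218.5,116),(273,116),(273,157),(218,157))]; print(np.round(g))
print(o["tool_pos"],R[:,0])
```

```text
(221, 105, 59, 48)
((472.70050048828125, -375.469482421875), (28.99078941345215, 37.804439544677734), 5.415791988372803)
[[ 480. -355.]
 [ 482. -390.]
 [ 455. -392.]
 [ 453. -355.]]
[ 0.41372488 -0.37880833  0.11848373] [9.98362362e-01 5.72065264e-02 8.82987740e-05]
```

```bash
python3 -m pendant '[[1,20,0,0,0],[1,20,0,0,0],[1,19,0,0,-0.037],[1,0,0,0,0],[1,0,0,30,0],[1,0,0,30,0],[1,0,0,20,0],[1,0,0,7,0],[1,0,0,0,0]]' 20; python3 -m pendant '[[0.6,0,0,0,0],[0.2,0,0,0,0],[0.2,0,0,0,0],[0.2,0,0,0,0],[0.2,0,0,0,0],[0.2,0,0,0,0]]' 30
```

```text
time_s: 24.55
tool_pos: [0.473, -0.3738, 0.0285]
eef_rot: [0.999, 0.048, -0.001, -0.001]
ft_force: [-0.0, -0.4, 0.2]
gripper_width: 1.002
finger_force: 0.0
time_s: 25.15
tool_pos: [0.4748, -0.3756, 0.0317]
eef_rot: [0.999, 0.048, 0.001, 0.001]
ft_force: [-0.6, -0.0, 5.7]
gripper_width: 0.441
finger_force: 31.5
```

```bash
python3 -m pendant '[[0.2,0,0,-25,0],[0.2,0,0,-25,0],[0.2,22,1,0,0],[0.2,22,1,0,0],[0.2,22,1,0,0],[0.2,22,1,0,0],[0.2,21,1,0,0],[0.2,21,1,0,0],[0.2,0,0,0,0],[0.2,0,0,0,0]]'; python3 -m pendant '[[0.2,0,0,15,0],[0.2,0,0,15,0],[0.2,0,0,8,0],[0.2,0,0,3,0],[0.2,0,0,0,0]]'
```

```text
time_s: 26.15
tool_pos: [0.6033, -0.3678, 0.0792]
eef_rot: [0.999, 0.048, -0.001, -0.001]
ft_force: [-0.5, 0.1, -1.2]
gripper_width: 0.436
finger_force: 30.8
time_s: 26.65
tool_pos: [0.6033, -0.3682, 0.0382]
eef_rot: [0.999, 0.048, -0.001, -0.001]
ft_force: [0.1, -0.5, -1.1]
gripper_width: 0.442
finger_force: 30.7
```

```bash
python3 -m pendant '[[0.2,0,0,1.5,0],[0.5,0,0,0,0],[0.6,0,0,0,0],[1,0,0,0,0],[1,0,0,0,0],[1,0,0,-30,0],[1,0,0,-50,0],[0,25,0,0,0],[0,25,0,0,0],[0,0,0,0,0]]' 20; python3 -m pendant '[[0,0,0,0,0],[0,0,0,0,0],[0,0,0,25,0],[0,0,0,20,0],[0,0,0,9,0],[0,0,0,0,0],[0,0,0,0,0]]'
python3 - <<'E'
from h import *
o,R=st(); print(o["tool_pos"].round(4))
b=get_image("top")[160:240,360:460]; cv2.imwrite("pics/t9.png",cv2.resize(b,(700,560))[:,:,::-1])
E
```

```text
time_s: 27.65
tool_pos: [0.6567, -0.3631, 0.119]
eef_rot: [0.999, 0.049, 0.002, 0.001]
ft_force: [-0.5, 0.0, -0.1]
gripper_width: 0.516
finger_force: 0.0
time_s: 28.35
tool_pos: [0.6537, -0.3641, 0.0643]
eef_rot: [0.999, 0.048, 0.0, 0.0]
ft_force: [0.4, 0.3, 0.2]
gripper_width: -0.001
finger_force: 0.0
[ 0.6537 -0.3641  0.0643]
```

```bash
python3 -m pendant '[[0,-7,0,0,0],[0,-7,0,0,0],[0,-6,0,0,0],[0,-5,0,0,0],[0,-5,0,0,0],[0,-5,0,0,0],[0,-5,0,0,0],[0,-5,0,0,0],[0,-5,0,0,0],[0,0,0,0,0]]'; python3 -m pendant '[[0,0,0,0,0],[0,15,0,-30,0],[0,15,0,-40,0],[0,0,0,-40,0],[0,0,0,0,0]]'
python3 - <<'E'
from h import *
c=calibration("wrist"); a=get_image("wrist"); x=a.astype(int); cv2.imwrite("pics/end.png",a[:,:,::-1])
m=((x[...,0]>120)&(x[...,1]>100)&(x[...,2]<90)); p=np.argwhere(m)[:,::-1]; print(len(p),p.mean(0),np.ptp(p,axis=0))
print(ray("wrist",p.mean(0),.033,c));
E
```

```text
time_s: 29.4
tool_pos: [0.603, -0.3684, 0.0635]
eef_rot: [0.999, 0.048, -0.001, -0.0]
ft_force: [0.3, 0.1, -0.1]
gripper_width: -0.006
finger_force: 0.0
time_s: 29.9
tool_pos: [0.6385, -0.3681, 0.1832]
eef_rot: [0.999, 0.048, 0.006, 0.005]
ft_force: [0.4, 0.4, 0.8]
gripper_width: 0.0
finger_force: 0.0
7 [347.85714286 125.85714286] [249  54]
[ 0.70098298 -0.45339667  0.033     ]
```

View pics/end.png

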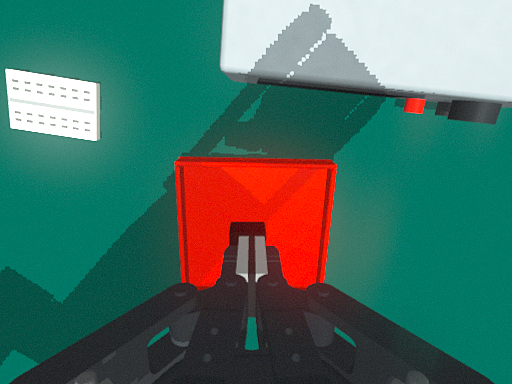

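The gripper hides the module here. I'll back away and check numerically with the fixed cameras.

```bash
python3 -m pendant '[[0,-25,0,-20,0],[0,-30,-20,-20,0],[0,-30,-30,0,0],[0,-30,-30,0,0],[0,-30,-30,0,0],[0,-30,-30,0,0],[0,-30,-30,0,0],[0,0,0,0,0],[0,0,0,0,0]]'
python3 - <<'E'
from h import *
for n in ("scene","top","wrist"):
    c=calibration(n); x=get_image(n).astype(int); m=((x[...,0]>120)&(x[...,1]>100)&(x[...,2]<90)); 
    k,l,s,ce=cv2.connectedComponentsWithStats(m.astype(np.uint8)*255)
    for i in range(1,k):
        if s[i,4]>6:
            print(n,s[i],ce[i].round(1),ray(n,ce[i],.033,c).round(4))
# dark block size in tray, from top
x=get_image("top").astype(int); m=(x.max(2)<70)&(np.indices(x.shape[:2])[0]>168); m[:,:384]=0;m[:,440:]=0;m[223:]=0
y=(x[...,0]>110)&(x[...,1]>90)&(x[...,2]<90); y[:,:384]=0;y[:,440:]=0;y[:168]=0;y[223:]=0
p=np.argwhere(m|y)[:,::-1]; P=np.array([ray("top",q,.033)[:2] for q in p],np.float32)*1000; print(len(P),cv2.minAreaRect(P) if len(P) else "")
print(env.get_obs()["tool_pos"].round(3))
E
```

```text
time_s: 30.85
tool_pos: [0.4124, -0.2149, 0.2127]
eef_rot: [0.999, 0.048, -0.001, -0.001]
ft_force: [0.5, -0.0, 1.0]
gripper_width: -0.0
finger_force: 0.0
scene [  31    0   57   42 1210] [58.9 24. ] [-0.0402 -0.9864  0.033 ]
scene [78  0  5  4  9] [79.7  1.8] [-0.2065 -0.9801  0.033 ]
scene [364   0 148  70 977] [474.7  32. ] [-0.4552  0.6913  0.033 ]
scene [444   0  13   7  36] [449.4   3.5] [-0.6322  0.5847  0.033 ]
scene [455   0  44  13 299] [477.7   5.3] [-0.6521  0.704   0.033 ]
scene [80  4  6  7 14] [82.6  6.9] [-0.176  -0.9497  0.033 ]
scene [80 15  4  4  8] [82.1 16.4] [-0.114  -0.9186  0.033 ]
scene [26 18  4  6 15] [27.6 20.5] [-0.0259 -1.1256  0.033 ]
scene [486  38   6   9   9] [488.3  42. ] [-0.4029  0.7445  0.033 ]
scene [486  48   2  18  19] [486.9  56.1] [-0.3107  0.7376  0.033 ]
scene [42 56  6 10 43] [44.5 60.5] [ 0.181  -0.9227  0.033 ]
scene [130 163   9   7  53] [133.6 165.8] [ 0.5611 -0.3729  0.033 ]
scene [400 311  14   6  23] [407.  313.6] [0.8157 0.5201 0.033 ]
scene [400 325  15   6  30] [406.6 328.1] [0.8542 0.5222 0.033 ]
scene [397 335   5  10  11] [399.2 339.7] [0.889  0.5064 0.033 ]
scene [403 341  11   5  12] [407.9 343. ] [0.8913 0.5284 0.033 ]
top [76 80  8  4 12] [78.8 81.8] [0.8618 0.5189 0.033 ]
top [406 195   9   7  25] [409.7 197.6] [ 0.5677 -0.3689  0.033 ]
wrist [421  19  29  31 708] [434.8  34. ] [ 0.5624 -0.3736  0.033 ]
1575 ((574.88427734375, -377.9581298828125), (133.94140625, 156.72059631347656), 5.5895280838012695)
[ 0.415 -0.217  0.214]
```

All three cameras put the yellow dot facing up at (0.562, -0.373, z ≈ 0.033), inside the tray. The other modules and the bystanders were never touched.

```bash
python3 -c "
from station import env; print(env.hand_in())"
```

```text
the job is handed in; nothing more can be done
None
```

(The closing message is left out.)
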